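Close the cleaning port of a suction strainer

TASK

The suction strainer has been cleaned: close it up again. Set the round-bottomed stopper down gently, without dropping it, in the concave seat on top of the strainer, upright and fully home, and let go of it; then swing the yoke down over its stem until it lies flat, press the wing stud and turn it clockwise until it drops into its catch. Leave the glass jar where it stands.

Things in the scene. Friction and masses are not known exactly. Their poses are not given: they have to be found in the camera images.
- stopper: Loose stopper, 0.28 kg: black rubber round bottom (radius 30 mm), flange 90 mm across, plain steel stem 18 mm thick. Origin: lowest point of the round bottom; z runs up the stem: flange 23 to 29 mm, backing disc to 31, nut to 36, bare stem to 82. On the bench it leans on its flange's edge, stem 32 degrees from vertical, roughly towards the robot. Grip it by the stem only.
- strainer: Grey cast strainer, fixed. Origin under its centre, z up. Foot 104 x 176 mm; seat on top in the middle; pipe ends at -x (near the robot) and +x; the yoke's hinge on the -y side; the catch on a pillar on the +y side, 65 mm from the centre.
- seat (a point): Centre of the mouth of the concave seat, in the plane of its rim, 70 mm above the bench; axes as the strainer's. A cone, 55 degrees steep, 63 mm wide at the mouth (rim 102 mm across), that draws the round bottom to its centre. Home, the stopper is upright, its flange on the rim and its origin 22.5 mm below this point. Pressing it with about 5 N is fine.
- yoke (a joint): Hinge angle of the steel yoke (rad): 0 lies flat over the stopper; it starts raised at 1.8 to 2.15, leaning outward past upright over the strainer's -y side. 165 mm long, 8 mm thick, 44 mm wide; a window 26 mm wide passes over the stem. Stiff: stays where it is left, moves at about 3 N at its end. It lies flat only if the stopper is home.
- yoke_hinge (a point): Point on the yoke's hinge line, fixed, 62 mm from the seat's axis on the strainer's -y side, 13 mm above the rim. The hinge line is along the strainer's x; axes as the strainer's. Above it stands the raised yoke: keep a gripper's wide side along the hinge line when setting the stopper.
- yoke_tab (a point): The bare place to push the yoke: on its outer face (the top face when flat), 155 mm from the hinge line, between the stud and the yoke's end at 165 mm; 30 mm wide. Axes of the yoke: y from hinge to end, z out of the outer face, x along the hinge line.
- stud_wing (a point): Centre of the stud's wing, 127 mm along the yoke, 28.5 mm off its mid-plane (111.5 mm above the bench when flat). The wing is 8 mm thick (its x), 28 mm long (its y; along the yoke before turning) and 17 mm high (z, the stud's axis). Under it lies a round head 21 mm across. The stem of the seated stopper, 65 mm away, ends 18 mm above this point.
- stud_press (a joint): How far the stud is pressed in (m), 0 to 0.008, against a spring: 3 N to start, 7 N at 0.005. With the yoke flat its cross pin lies in the catch's slot and can turn only when pressed 5 mm or more; 6 to 7 mm is good. Let go in its catch, it springs back to 0.0025.
- stud_turn (a joint): Turn of the stud (rad), clockwise seen from above, 0 to 1.5; starts at 0. 1.4 (80 degrees) is over the catch's notch, with a stop just beyond; let go there it drops into the notch and is held. It turns easily when pressed, not at all unpressed.
- glass_jar: Bystander: closed glass jar, 69 mm across, 84 mm high, standing beyond the strainer. Origin at the centre of its underside.

How it is judged:
By the outcome, as a careful person would: the job done as asked, in the order asked, and still so for the second after the job is handed in, with the robot touching nothing.
It also fails if it takes over 64 s, if anything falls off the work surface, if the arm or the gripper's body presses on something with over 40 N, if the wrist force passes 120 N, or if a joint passes its speed limit or range.

ROBOT

A 7-joint arm with a two-finger parallel gripper is mounted at the origin on a cart in front of the work surface, level with it; the furniture and walls round the work are solid. World frame = base frame: x ahead of the robot, y to its left, z up, the work surface at z = 0. Lengths are in m, angles in rad, forces in N, time in s.
With the tool pointing down it reaches from about 0.4 to 0.9 m from the base axis. Payload 5.5 kg.
Tool frame: the origin (TCP) lies midway between the tips of the shut fingers; the grasp point (between the pads) lies env.hold_point_z behind it (env.hold_point_z is the distance from the TCP to the grasp point, in m); z points along the fingers, y is the line along which they close (so a half turn about z gives the same grasp; the last joint's range is limited). The gripper opens to 92 mm and grips with 3 to 60 N. Pads are 19 mm wide; open, the fingers measure 130 mm over their backs; the gripper's body (75 mm by 190 mm) begins 47 mm behind the grasp point.
Start: joints at [-0.992, 0.501, -0.427, 1.55, 0.221, 1.138, -0.21], TCP at [0.202, 0.618, 0.227] pointing down, gripper open.
Joint ranges: [-2.88, 2.88], [-0.31, 2.03], [-1.54, 1.56], [0.2, 2.42], [-1.41, 4.55], [0.19, 2.02], [-2.57, 2.57]. Speed limits (rad/s): [2.57, 2.57, 3.14, 3.14, 3.14, 3.14, 3.14].

INTERFACE

Orientations are given as a unit quaternion [x, y, z, w].
In Python, from workcell import env, get_image, workorder, silhouettes gives the robot as it stands.
- The arm moves only by the tool play_rows, never from a script. Its argument "rows" is a list of rows, each a list of 7 numbers: the shift along the tool's x, y, z in m, then the turn, a rotation vector about the tool's x, y, z in rad, then the opening, from 0 (shut) to 1 (fully open). In form: [[dx, dy, dz, rx, ry, rz, grip], ...]. A call has exactly 5 rows; each row shifts and turns the commanded pose from where the row before left it, along the tool's axes as they then stand; what a row does not reach is not made up. A row lasts 1/12 s, in which the tool goes at most 41.7 mm and 7.16 degrees, less where a joint would pass 70% of its speed; a pose out of reach is approached as far as the arm can. A call is refused whole if a number of a shift passes 0.0417 or a number of a turn 0.125, either way. A call with a gripper value outside its range is refused whole. The fingers move at their own pace and stop on an object; "grip_force" is the grip in N (left out, the last holds). Time passes only in rows, so rows that do not move let the fingers close, or fill a call up. It gives the time, the measured TCP pose, the force, the opening and the grip force at its end, in the units of the state.
- env.read_state(): the state, without advancing time (a new reading comes with each control period).
- get_image(name): name is "scene" or "side" or "wrist"; returns a dict with "image" (384x512x3 uint8, blue, green, red), "range_z" (384x512 float32, m along the optical axis (not along the pixel's ray), 0 where there is no reading), "K" (3x3 intrinsics, pixels), "D" ([k1, k2, p1, p2, k3] as OpenCV has them; the pictures are not rectified), "cam_to_world" (4x4, takes a point from camera to world coordinates); the wrist camera has in their place "mount" (4x4, takes a point from camera to tool coordinates, whose origin is the TCP and whose axes are the flange's). Camera axes: x right, y up, looking along -z (the intrinsics and any distortion apply to the point x, -y, -z); pixel columns grow to the right and rows downward; lengths in m; the calibration is good to about 2 mm. A picture is of the moment at which its call begins: read the wrist's pose just before it.
- workorder.finish_job(): hands the job in; it is judged then, once.
Trained networks look in the newest picture that a camera, given by its name, has taken for a name from the list of things; names that differ only in an ending like _2 or _b are one class to them, and where a whole thing is asked for, a point or a joint stands for the part that bears it (a point fixed in the world has none). Each returns a list of dicts, best first, with "conf" (0 to 1); they miss things now and then, are a little off and sometimes report something else, mostly with a low value. They report only what shows in the picture. A call takes as long as a camera call.
- silhouettes(target, camera): "mask" (384x512 bool, what is visible of it) and "uv" ([column, row] in pixels, amid what is visible of it).
The state is a dict: "time": time; "qpos": joint angles; "dq": joint speeds; "joint_torque": joint torques, N m; "eef_pos": TCP position; "ee_rot": TCP orientation; "wrist_force": force on the tool from outside, world axes, zero at the start; "ft_torque": the same for the moment, N m; "finger_gap": finger opening in m; "gripper_force": force on a finger pad.
Only numpy, scipy, OpenCV 4.12 (cv2) and the standard library are available. Lean on these libraries where they do the work, as an engineer would, in place of code of your own. Each camera call takes 0.05 s, during which the arm holds its last target. There are 200 camera calls.

## Working session

There is one attempt and no reset: what is moved stays moved. The work goes in short steps, Python scripts to look and compute and a tool call to move; the robot and the scene stay as the last step left them, time stands still between calls to the robot, and variables do not carry over. Pictures are saved under pics/ and viewed, at most 10 in all, crops included, and the job is handed in when it is done.

Besides the shell and the picture viewer there is one more tool, called after ">>>" as name(argument=value, ...), one argument or row to a line, values as JSON. play_rows: Moves the arm, as the interface text tells. Its arguments: {"type":"object","properties":{"rows":{"type":"array","items":{"type":"array","items":{"type":"number"}}},"grip_force":{"type":"number"}},"required":["rows"]}

```bash
ls; mkdir -p pics; cat > h.py <<'E'
import numpy as np, cv2
from scipy.spatial.transform import Rotation as R
from workcell import env, get_image, workorder, silhouettes
def c2w(im, st):
    if "cam_to_world" in im: return np.array(im["cam_to_world"])
    T=np.eye(4); T[:3,:3]=R.from_quat(st["ee_rot"]).as_matrix(); T[:3,3]=st["eef_pos"]
    return T@np.array(im["mount"])
def cloud(im, T, mask):
    v,u=np.nonzero(mask&(im["range_z"]>0)); z=im["range_z"][v,u]
    p=cv2.undistortPoints(np.stack([u,v],1).astype(float)[:,None],np.array(im["K"]),np.array(im["D"]))[:,0]
    P=np.stack([p[:,0]*z,-p[:,1]*z,-z,np.ones_like(z)],1)
    return (P@T.T)[:,:3]
def snap(name):
    st=env.read_state(); im=get_image(name); return im,c2w(im,st)
E
python3 - <<'E'
from h import *
s=env.read_state(); print({k:np.round(v,3) for k,v in s.items()}, env.hold_point_z)
ims=[]
for c in ["scene","side"]:
    im,T=snap(c); ims.append(im["image"]); np.savez(f"pics/{c}0.npz",T=T,**im)
    print(c,np.round(T[:3,3],3))
    for t in ["stopper","strainer","yoke","stud_wing","glass_jar"]:
        for d in silhouettes(t,c)[:2]:
            P=cloud(im,T,d["mask"]); print(t,round(d["conf"],2),np.round(d["uv"]),len(P),np.round(np.median(P,0),3) if len(P) else '', np.round(np.percentile(P,[3,97],axis=0),3).tolist() if len(P) else '')
cv2.imwrite("pics/a.png",cv2.resize(np.hstack(ims),(800,300)))
cv2.imwrite("pics/scene.png",ims[0]);cv2.imwrite("pics/side.png",ims[1])
E
```

```text
pics
{'time': np.float64(0.0), 'qpos': array([-0.992,  0.502, -0.427,  1.551,  0.221,  1.138, -0.21 ]), 'dq': array([ 0.002, -0.001, -0.   ,  0.   ,  0.001, -0.002,  0.002]), 'joint_torque': array([-0.0000e+00, -5.6659e+01, -5.8160e+00, -2.7912e+01, -6.9000e-02,
        3.0000e-02,  0.0000e+00]), 'eef_pos': array([0.202, 0.617, 0.226]), 'ee_rot': array([ 0.157,  0.988, -0.001, -0.   ]), 'wrist_force': array([ 0.372,  0.551, -0.02 ]), 'ft_torque': array([-0.025, -0.026,  0.052]), 'gripper_force': np.float64(0.0), 'finger_gap': np.float64(0.092)} 0.0188
scene [ 0.298 -0.627  0.732]
stopper 0.91 [176. 184.] 850 [0.509 0.196 0.036] [[0.479, 0.162, 0.009], [0.545, 0.239, 0.07]]
yoke 0.78 [303. 264.] 778 [ 0.577 -0.232  0.183] [[0.547, -0.257, 0.0], [0.678, -0.098, 0.225]]
stud_wing 0.51 [314. 269.] 194 [ 0.584 -0.249  0.187] [[0.577, -0.261, 0.0], [0.673, -0.139, 0.201]]
glass_jar 0.85 [309. 191.] 1275 [0.751 0.019 0.06 ] [[0.731, 0.004, 0.004], [0.787, 0.059, 0.085]]
side [0.581 0.796 0.773]
stopper 0.91 [315. 261.] 1165 [0.507 0.213 0.037] [[0.475, 0.166, 0.005], [0.543, 0.246, 0.073]]
strainer 0.79 [299. 163.] 3510 [ 0.555 -0.095  0.061] [[0.485, -0.237, 0.003], [0.606, -0.019, 0.208]]
yoke 0.84 [294.  97.] 845 [ 0.573 -0.207  0.15 ] [[0.545, -0.415, 0.029], [0.593, -0.157, 0.222]]
glass_jar 0.69 [206. 194.] 1096 [0.753 0.061 0.064] [[0.727, 0.013, 0.004], [0.781, 0.072, 0.086]]
```

View pics/scene.png

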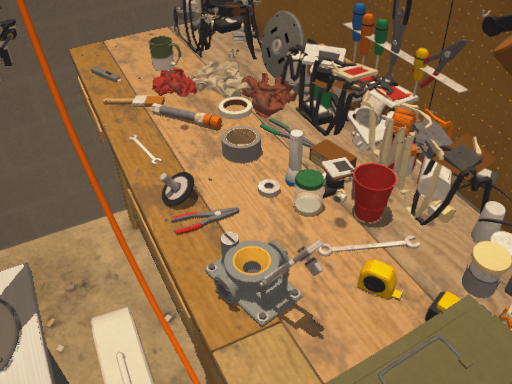

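View pics/side.png

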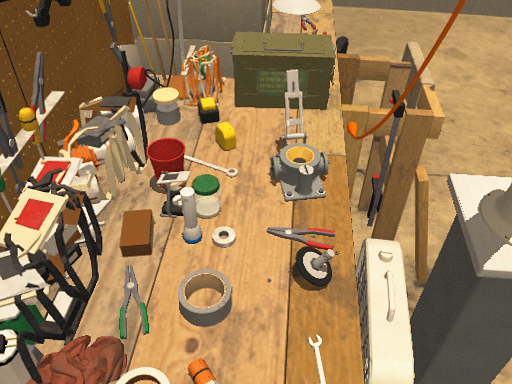

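Scene view: stopper at (176,185), strainer at (255,270), yoke leaning away at (305,255), jar at (309,190). In the side view the strainer is at (299,165) and the raised yoke at (294,97). The networks' results agree with this. Next I'll fit the geometry.

```bash
cat > fit.py <<'E'
from h import *
from scipy.optimize import least_squares
# stopper profile (r,z) -> signed-ish distance to surface of revolution, sampled
th=np.linspace(0,np.arccos(7/30),60)
segs=[np.stack([30*np.sin(th),30-30*np.cos(th)],1)]
def ln(a,b): return np.linspace(a,b,60)
segs+=[ln((29.2,23),(45,23)),ln((45,23),(45,29)),ln((45,29),(14,30)),ln((13,31),(13,36)),ln((13,36),(9,36)),ln((9,36),(9,82)),ln((9,82),(0,82))]
from scipy.spatial import cKDTree
tree=cKDTree(np.vstack(segs)/1000)
def stopper_fit(P,x0,free=False):
    def res(q):
        t=q[3]; a=np.array([np.sin(t)*np.cos(q[2]),np.sin(t)*np.sin(q[2]),np.cos(t)])
        o=np.array([q[0],q[1],q[4]]); d=P-o; z=d@a; r=np.linalg.norm(d-np.outer(z,a),axis=1)
        return tree.query(np.stack([r,z],1))[0]
    s=least_squares(res,x0,loss='soft_l1',f_scale=0.003,diff_step=1e-4,x_scale=[.01,.01,.1,.1,.01])
    return s.x,np.median(res(s.x))
E
python3 - <<'E'
from fit import *
D={c:np.load(f"pics/{c}0.npz") for c in["scene","side"]}
get_image("scene");get_image("side")
al=[]
for c in D:
    d=silhouettes("stopper",c)[0]; P=cloud(D[c],D[c]["T"],d["mask"]); P=P[np.linalg.norm(P[:,:2]-[.51,.2],axis=1)<.08]; P=P[P[:,2]>.004]; al.append(P)
for n,P in (("scene",al[0]),("side",al[1]),("both",np.vstack(al))):
    q,m=stopper_fit(P,[.515,.21,np.pi*1.1,.56,.004]); print(n,np.round(q,4),"lean deg",np.degrees(q[2:4]).round(1),m)
for c in D:
    P=cloud(D[c],D[c]["T"],np.ones((384,512),bool))
    P=P[np.linalg.norm(P[:,:2]-[.55,-.1],axis=1)<.2]
    r=P[(abs(P[:,2]-.07)<.006)]
    f=lambda q:(lambda d:np.maximum(0,np.maximum(d-.051,.0315-d))+np.where(d<.04,0.0315-d,.051-d)*0)(np.linalg.norm(r[:,:2]-q,axis=1))
    # annulus: robust hinge fit
    s=least_squares(f,[.55,-.09],loss='soft_l1',f_scale=.002); print(c,"seat",s.x.round(4),len(r),r[:,2].mean())
    near=r[np.linalg.norm(r[:,:2]-s.x,axis=1)<.053]; print(np.median(near,0).round(4),np.percentile(near,[2,98],axis=0).round(4).tolist())
    y=P[(P[:,2]>.1)]; 
    y=y[np.linalg.norm(y[:,:2]-[.575,-.2],axis=1)<.08]
    print("yoke",len(y),y.mean(0).round(3)); 
    for z0 in np.arange(.1,.24,.02):
        k=y[abs(y[:,2]-z0)<.01]
        if len(k)>5: print(round(z0,2),len(k),np.percentile(k,[4,50,96],axis=0).round(3).tolist())
E
```

```text
scene [0.5259 0.2033 3.1021 0.5447 0.0035] lean deg [177.7  31.2] 0.000971292142639238
side [0.5217 0.2038 3.0837 0.5478 0.0037] lean deg [176.7  31.4] 0.0008271454188790239
both [0.5232 0.2038 3.1113 0.5413 0.0039] lean deg [178.3  31. ] 0.001226021055212172
scene seat [ 0.5486 -0.1032] 1496 0.06927143369528488
[ 0.5444 -0.1023  0.0693] [[0.5032, -0.1493, 0.0646], [0.5971, -0.0561, 0.0727]]
yoke 622 [ 0.574 -0.232  0.185]
0.1 16 [[0.546, -0.186, 0.101], [0.548, -0.182, 0.106], [0.556, -0.175, 0.109]]
0.12 35 [[0.549, -0.196, 0.111], [0.551, -0.188, 0.118], [0.585, -0.181, 0.129]]
0.14 35 [[0.551, -0.207, 0.131], [0.553, -0.201, 0.14], [0.556, -0.193, 0.149]]
0.16 44 [[0.554, -0.251, 0.151], [0.556, -0.213, 0.162], [0.583, -0.205, 0.17]]
0.18 196 [[0.558, -0.261, 0.171], [0.581, -0.244, 0.183], [0.59, -0.217, 0.189]]
0.2 161 [[0.567, -0.254, 0.19], [0.58, -0.236, 0.193], [0.59, -0.221, 0.206]]
0.22 135 [[0.57, -0.25, 0.213], [0.581, -0.245, 0.224], [0.598, -0.239, 0.227]]
side seat [ 0.5464 -0.0971] 722 0.06932972750699935
[ 0.5495 -0.101   0.0696] [[0.5008, -0.1449, 0.0648], [0.5941, -0.0535, 0.0728]]
yoke 659 [ 0.573 -0.206  0.167]
0.1 32 [[0.545, -0.18, 0.101], [0.576, -0.173, 0.105], [0.585, -0.164, 0.11]]
0.12 127 [[0.546, -0.188, 0.111], [0.565, -0.179, 0.118], [0.586, -0.171, 0.129]]
0.14 73 [[0.547, -0.2, 0.131], [0.556, -0.192, 0.14], [0.59, -0.182, 0.149]]
0.16 74 [[0.551, -0.214, 0.151], [0.566, -0.204, 0.16], [0.592, -0.193, 0.169]]
0.18 143 [[0.555, -0.221, 0.17], [0.575, -0.214, 0.179], [0.593, -0.204, 0.189]]
0.2 112 [[0.562, -0.232, 0.191], [0.577, -0.224, 0.2], [0.59, -0.215, 0.209]]
0.22 98 [[0.566, -0.244, 0.211], [0.579, -0.235, 0.219], [0.593, -0.228, 0.225]]
```

```bash
python3 - <<'E'
import cv2,numpy as np
a=cv2.imread("pics/scene.png")[215:330,195:345];b=cv2.imread("pics/side.png")[60:210,255:345]
a=cv2.resize(a,None,fx=3,fy=3,interpolation=2);b=cv2.resize(b,None,fx=3,fy=3,interpolation=2)
h=max(a.shape[0],b.shape[0]);a=cv2.copyMakeBorder(a,0,h-a.shape[0],0,0,0);b=cv2.copyMakeBorder(b,0,h-b.shape[0],0,0,0)
cv2.imwrite("pics/crop.png",np.hstack([a,b]))
E
```

```text
(no output)
```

View pics/crop.png

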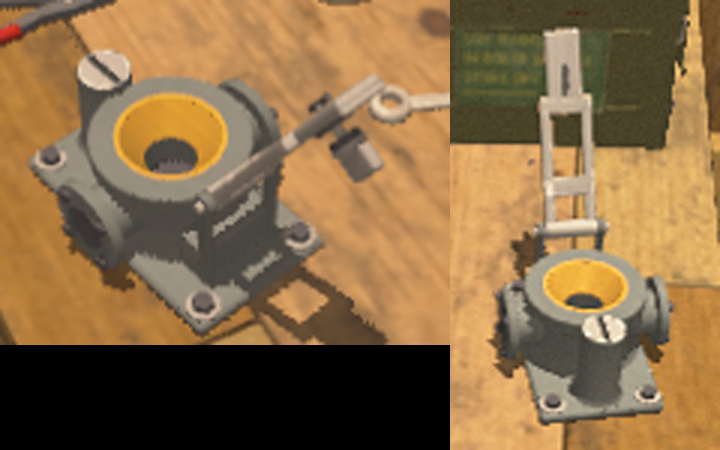

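The crop shows the seat mouth (yellow, left panel about (172,135)), the raised yoke, and the slotted catch pillar opposite it. The strainer is yawed by about 12.5°. I'll refine the seat position and plan the approach.

```bash
cat > plan.py <<'E'
from h import *
from scipy.spatial.transform import Slerp
import json
def plan(p,Rm,n,grip,start=None,show=True):
    """straight move from measured (or given) pose to p,Rm in n rows; prints rows"""
    if start is None:
        s=env.read_state(); start=(np.array(s["eef_pos"]),R.from_quat(s["ee_rot"]))
    p0,R0=start; R1=R.from_matrix(Rm) if not isinstance(Rm,R) else Rm
    dr=(R0.inv()*R1).as_rotvec()/n; rows=[]; Rc=R0; pc=p0.copy()
    dr=np.round(dr,4)
    for i in range(1,n+1):
        pt=p0+(np.array(p)-p0)*i/n
        d=np.round(Rc.inv().apply(pt-pc),4); pc=pc+Rc.apply(d); rows.append([float(x) for x in [*d,*dr,grip]]); Rc=Rc*R.from_rotvec(dr)
    if max(np.linalg.norm(r[:3]) for r in rows)>.0415 or np.linalg.norm(dr)>.124: print("TOO FAST",np.linalg.norm(rows[0][:3]),np.linalg.norm(dr))
    if show:
        for i in range(0,n,5): print(json.dumps(rows[i:i+5]))
    return pc,Rc
def frame(z,y):
    z=np.array(z,float);z/=np.linalg.norm(z);y=np.array(y,float);y-=z*(y@z);y/=np.linalg.norm(y);return np.stack([np.cross(y,z),y,z],1)
E
python3 - <<'E'
from plan import *
from scipy.optimize import least_squares
for c in["scene","side"]:
    d=np.load(f"pics/{c}0.npz"); hsv=cv2.cvtColor(d["image"],cv2.COLOR_BGR2HSV)
    m=((abs(hsv[...,0].astype(int)-20)<8)&(hsv[...,1]>185)&(hsv[...,2]>90)).astype(np.uint8)
    uv=(252,260) if c=="scene" else (299,157)
    win=np.zeros_like(m); cv2.circle(win,uv,32,1,-1); m&=win
    cs=max(cv2.findContours(m,0,cv2.CHAIN_APPROX_NONE)[0],key=cv2.contourArea)[:,0].astype(float)
    cs=cv2.convexHull(cs.astype(np.float32))[:,0].astype(float)
    u=cv2.undistortPoints(cs[:,None],d["K"],d["D"])[:,0]; T=d["T"]
    r=np.stack([u[:,0],-u[:,1],-np.ones(len(u))],1)@T[:3,:3].T
    P=T[:3,3]+r*((.07-T[2,3])/r[:,2])[:,None]
    s=least_squares(lambda q:np.linalg.norm(P[:,:2]-q[:2],axis=1)-q[2],[.548,-.1,.03],loss='soft_l1',f_scale=.001)
    print(c,len(cs),s.x.round(4),np.median(abs(s.fun)).round(4))
az=np.radians(177.5);t=np.radians(31.7);a=np.array([np.sin(t)*np.cos(az),np.sin(t)*np.sin(az),np.cos(t)])
o=np.array([.5235,.2037,.0045]); F=frame(-a,[0,1,0])
plan(o+(.046+.1)*a,F,15,1)
E
```

```text
scene 21 [ 0.5512 -0.1036  0.0333] 0.0002
side 15 [ 0.546  -0.1021  0.0316] 0.0005
[[-0.024, -0.021, 0.0065, -0.0043, -0.0368, -0.0201, 1.0], [-0.0234, -0.0214, 0.0073, -0.0043, -0.0368, -0.0201, 1.0], [-0.0226, -0.022, 0.0081, -0.0043, -0.0368, -0.0201, 1.0], [-0.0219, -0.0224, 0.0088, -0.0043, -0.0368, -0.0201, 1.0], [-0.0211, -0.023, 0.0095, -0.0043, -0.0368, -0.0201, 1.0]]
[[-0.0202, -0.0233, 0.0101, -0.0043, -0.0368, -0.0201, 1.0], [-0.0194, -0.0239, 0.0108, -0.0043, -0.0368, -0.0201, 1.0], [-0.0185, -0.0242, 0.0114, -0.0043, -0.0368, -0.0201, 1.0], [-0.0176, -0.0247, 0.0119, -0.0043, -0.0368, -0.0201, 1.0], [-0.0166, -0.025, 0.0124, -0.0043, -0.0368, -0.0201, 1.0]]
[[-0.0157, -0.0255, 0.013, -0.0043, -0.0368, -0.0201, 1.0], [-0.0147, -0.0258, 0.0134, -0.0043, -0.0368, -0.0201, 1.0], [-0.0136, -0.0261, 0.0138, -0.0043, -0.0368, -0.0201, 1.0], [-0.0126, -0.0265, 0.0141, -0.0043, -0.0368, -0.0201, 1.0], [-0.0115, -0.0267, 0.0145, -0.0043, -0.0368, -0.0201, 1.0]]
```

>>> play_rows(
  rows=[
    [-0.024, -0.021, 0.0065, -0.0043, -0.0368, -0.0201, 1.0],
    [-0.0234, -0.0214, 0.0073, -0.0043, -0.0368, -0.0201, 1.0],
    [-0.0226, -0.022, 0.0081, -0.0043, -0.0368, -0.0201, 1.0],
    [-0.0219, -0.0224, 0.0088, -0.0043, -0.0368, -0.0201, 1.0],
    [-0.0211, -0.023, 0.0095, -0.0043, -0.0368, -0.0201, 1.0],
  ],
)

```text
time: 1.22
eef_pos: [0.2842, 0.4798, 0.194]
ee_rot: [0.106, 0.99, -0.004, 0.093]
wrist_force: [1.1, 0.6, -0.1]
finger_gap: 0.0914
gripper_force: 0.0
```

>>> play_rows(
  rows=[
    [-0.0202, -0.0233, 0.0101, -0.0043, -0.0368, -0.0201, 1.0],
    [-0.0194, -0.0239, 0.0108, -0.0043, -0.0368, -0.0201, 1.0],
    [-0.0185, -0.0242, 0.0114, -0.0043, -0.0368, -0.0201, 1.0],
    [-0.0176, -0.0247, 0.0119, -0.0043, -0.0368, -0.0201, 1.0],
    [-0.0166, -0.025, 0.0124, -0.0043, -0.0368, -0.0201, 1.0],
  ],
)

```text
time: 1.63
eef_pos: [0.3657, 0.343, 0.1616]
ee_rot: [0.055, 0.981, -0.007, 0.185]
wrist_force: [1.3, -0.8, 0.0]
finger_gap: 0.0918
gripper_force: 0.0
```

>>> play_rows(
  rows=[
    [-0.0157, -0.0255, 0.013, -0.0043, -0.0368, -0.0201, 1.0],
    [-0.0147, -0.0258, 0.0134, -0.0043, -0.0368, -0.0201, 1.0],
    [-0.0136, -0.0261, 0.0138, -0.0043, -0.0368, -0.0201, 1.0],
    [-0.0126, -0.0265, 0.0141, -0.0043, -0.0368, -0.0201, 1.0],
    [-0.0115, -0.0267, 0.0145, -0.0043, -0.0368, -0.0201, 1.0],
  ],
)

```text
time: 2.05
eef_pos: [0.4464, 0.2077, 0.1294]
ee_rot: [0.003, 0.962, -0.011, 0.273]
wrist_force: [2.6, 0.3, 0.3]
finger_gap: 0.0918
gripper_force: 0.0
```

```bash
python3 - <<'E'
from plan import *
from fit import stopper_fit
im,T=snap("wrist"); s=env.read_state(); print(s["time"],s["eef_pos"].round(4),np.round(s["qpos"],2)); cv2.imwrite("pics/w1.png",im["image"])
for d in silhouettes("stopper","wrist")[:1]:
    P=cloud(im,T,d["mask"]); print(d["conf"],d["uv"],len(P))
    P=P[(np.linalg.norm(P[:,:2]-[.51,.2],axis=1)<.08)&(P[:,2]>.004)]
    print(len(P))
    q,m=stopper_fit(P,[.523,.204,np.pi,.55,.004]); print(q.round(4),np.degrees(q[2:4]).round(1),m)
E
```

```text
2.1 [0.4486 0.2018 0.1287] [-0.72  0.19 -0.05  2.42  1.28  0.43 -0.38]
0.94 [254.5, 179.7] 8617
8492
[0.5254 0.2035 3.113  0.5471 0.0047] [178.4  31.3] 0.0006746008257641439
```

```bash
python3 - <<'E'
from plan import *
az=np.radians(178.2);t=np.radians(31.6);a=np.array([np.sin(t)*np.cos(az),np.sin(t)*np.sin(az),np.cos(t)])
o=np.array([.5248,.2036,.0045]); F=frame(-a,[0,1,0])
plan(o+.046*a,F,10,1)
E
```

```text
[[-0.0001, 0.0003, 0.01, -0.0013, 0.0001, -0.0002, 1.0], [-0.0001, 0.0004, 0.0101, -0.0013, 0.0001, -0.0002, 1.0], [-0.0001, 0.0003, 0.01, -0.0013, 0.0001, -0.0002, 1.0], [-0.0001, 0.0003, 0.0101, -0.0013, 0.0001, -0.0002, 1.0], [-0.0001, 0.0002, 0.01, -0.0013, 0.0001, -0.0002, 1.0]]
[[-0.0001, 0.0003, 0.0101, -0.0013, 0.0001, -0.0002, 1.0], [-0.0001, 0.0003, 0.01, -0.0013, 0.0001, -0.0002, 1.0], [-0.0001, 0.0002, 0.01, -0.0013, 0.0001, -0.0002, 1.0], [-0.0001, 0.0002, 0.0101, -0.0013, 0.0001, -0.0002, 1.0], [-0.0001, 0.0002, 0.01, -0.0013, 0.0001, -0.0002, 1.0]]
```

>>> play_rows(
  rows=[
    [-0.0001, 0.0003, 0.01, -0.0013, 0, 0, 1.0],
    [-0.0001, 0.0003, 0.01, -0.0013, 0, 0, 1.0],
    [-0.0001, 0.0003, 0.01, -0.0013, 0, 0, 1.0],
    [-0.0001, 0.0003, 0.01, -0.0013, 0, 0, 1.0],
    [-0.0001, 0.0003, 0.01, -0.0013, 0, 0, 1.0],
  ],
)

```text
time: 2.57
eef_pos: [0.4731, 0.2104, 0.0869]
ee_rot: [0.003, 0.962, -0.007, 0.272]
wrist_force: [-0.2, -1.1, -1.2]
finger_gap: 0.0919
gripper_force: 0.0
```

```bash
python3 - <<'E'
from plan import *
az=np.radians(178.2);t=np.radians(31.6);a=np.array([np.sin(t)*np.cos(az),np.sin(t)*np.sin(az),np.cos(t)])
o=np.array([.5248,.2036,.0045]); F=frame(-a,[0,1,0])
s=env.read_state(); print(s["eef_pos"].round(4),np.round(s["qpos"],2),np.round(s["dq"],2),F.T@(s["eef_pos"]-o))
plan(o+.046*a,F,5,1)
E
```

```text
[0.4731 0.2104 0.0869] [-0.72  0.32 -0.01  2.39  1.57  0.37 -0.65] [ 0.06  0.33  0.08 -0.07  0.78 -0.1  -0.71] [ 0.00090297  0.00517682 -0.0973591 ]
[[-0.0002, -0.001, 0.0103, 0.0001, 0.0001, -0.0003, 1.0], [-0.0002, -0.0011, 0.0102, 0.0001, 0.0001, -0.0003, 1.0], [-0.0001, -0.001, 0.0103, 0.0001, 0.0001, -0.0003, 1.0], [-0.0002, -0.0011, 0.0103, 0.0001, 0.0001, -0.0003, 1.0], [-0.0002, -0.001, 0.0103, 0.0001, 0.0001, -0.0003, 1.0]]
```

>>> play_rows(
  rows=[
    [-0.0002, -0.001, 0.01, 0, 0, 0, 1.0],
    [-0.0002, -0.001, 0.01, 0, 0, 0, 1.0],
    [-0.0002, -0.001, 0.01, 0, 0, 0, 1.0],
    [-0.0002, -0.001, 0.01, 0, 0, 0, 1.0],
    [-0.0002, -0.001, 0.01, 0, 0, 0, 1.0],
  ],
)

```text
time: 2.98
eef_pos: [0.5002, 0.2046, 0.0448]
ee_rot: [0.003, 0.962, -0.008, 0.272]
wrist_force: [0.9, 0.5, -0.8]
finger_gap: 0.0916
gripper_force: 0.0
```

>>> play_rows(
  grip_force=15,
  rows=[
    [0, 0, 0, 0, 0, 0, 0.3],
    [0, 0, 0, 0, 0, 0, 0],
    [0, 0, 0, 0, 0, 0, 0],
    [0, 0, 0, 0, 0, 0, 0],
    [0, 0, 0, 0, 0, 0, 0],
  ],
)

```text
time: 3.4
eef_pos: [0.4996, 0.2038, 0.0455]
ee_rot: [0.003, 0.962, -0.008, 0.273]
wrist_force: [-0.2, -0.3, -0.2]
finger_gap: 0.0632
gripper_force: 0.0
```

>>> play_rows(
  grip_force=45,
  rows=[
    [0, 0, 0, 0, 0, 0, 0],
    [0, 0, 0, 0, 0, 0, 0],
    [0, 0, 0, 0, 0, 0, 0],
    [0, 0, 0, 0, 0, 0, 0],
    [0, 0, 0, 0, 0, 0, 0],
  ],
)

```text
time: 3.82
eef_pos: [0.4997, 0.2034, 0.0449]
ee_rot: [0.003, 0.962, -0.008, 0.272]
wrist_force: [-1.1, 0.3, 0.8]
finger_gap: 0.0299
gripper_force: 0.0
```

```bash
python3 - <<'E'
from plan import *
az=np.radians(178.2);t=np.radians(31.6);a=np.array([np.sin(t)*np.cos(az),np.sin(t)*np.sin(az),np.cos(t)])
o=np.array([.5248,.2036,.0045]); F=frame(-a,[0,1,0])
s=env.read_state(); print(s["time"],s["eef_pos"].round(4),np.round(s["qpos"],2),F.T@(s["eef_pos"]-o),s["finger_gap"],s["wrist_force"])
E
```

```text
3.8167 [0.4997 0.2034 0.0449] [-0.65  0.46 -0.02  2.36  1.88  0.37 -0.92] [ 0.00021389 -0.00101162 -0.04758476] 0.02992505898129601 [-1.08723835  0.3030417   0.82438768]
```

>>> play_rows(
  rows=[
    [0, 0, 0, 0, 0, 0, 0],
    [0, 0, 0, 0, 0, 0, 0],
    [0, 0, 0, 0, 0, 0, 0],
    [0, 0, 0, 0, 0, 0, 0],
    [0, 0, 0, 0, 0, 0, 0],
  ],
)

```text
time: 4.23
eef_pos: [0.4996, 0.2033, 0.0448]
ee_rot: [0.003, 0.962, -0.008, 0.272]
wrist_force: [-0.5, 0.2, 0.2]
finger_gap: 0.017
gripper_force: 44.9
```

```bash
python3 - <<'E'
from plan import *
s=env.read_state(); print(s["eef_pos"].round(4),s["finger_gap"],s["gripper_force"],s["wrist_force"].round(1))
y=np.radians(12.5)
st=plan(s["eef_pos"]+[0,0,.08],R.from_quat(s["ee_rot"]),5,0)
plan([.5485,-.1028,.20],frame([0,0,-1],[np.cos(y),np.sin(y),0]),15,0,st)
E
```

```text
[0.4996 0.2033 0.0448] 0.017011709910831094 44.91744518280029 [-0.5  0.2  0.2]
[[-0.0084, -0.0002, -0.0136, 0.0, 0.0, 0.0, 0.0], [-0.0084, -0.0003, -0.0137, 0.0, 0.0, 0.0, 0.0], [-0.0083, -0.0002, -0.0136, 0.0, 0.0, 0.0, 0.0], [-0.0084, -0.0002, -0.0136, 0.0, 0.0, 0.0, 0.0], [-0.0084, -0.0002, -0.0136, 0.0, 0.0, 0.0, 0.0]]
[[-0.0054, -0.0204, -0.0022, 0.0239, 0.0317, 0.0873, 0.0], [-0.0072, -0.02, -0.0019, 0.0239, 0.0317, 0.0873, 0.0], [-0.0087, -0.0193, -0.0017, 0.0239, 0.0317, 0.0873, 0.0], [-0.0104, -0.0185, -0.0016, 0.0239, 0.0317, 0.0873, 0.0], [-0.0119, -0.0175, -0.0015, 0.0239, 0.0317, 0.0873, 0.0]]
[[-0.0134, -0.0165, -0.0014, 0.0239, 0.0317, 0.0873, 0.0], [-0.0146, -0.0153, -0.0016, 0.0239, 0.0317, 0.0873, 0.0], [-0.016, -0.014, -0.0017, 0.0239, 0.0317, 0.0873, 0.0], [-0.017, -0.0126, -0.0018, 0.0239, 0.0317, 0.0873, 0.0], [-0.018, -0.0112, -0.0022, 0.0239, 0.0317, 0.0873, 0.0]]
[[-0.0188, -0.0095, -0.0025, 0.0239, 0.0317, 0.0873, 0.0], [-0.0195, -0.008, -0.0028, 0.0239, 0.0317, 0.0873, 0.0], [-0.0201, -0.0063, -0.0034, 0.0239, 0.0317, 0.0873, 0.0], [-0.0203, -0.0046, -0.0038, 0.0239, 0.0317, 0.0873, 0.0], [-0.0206, -0.003, -0.0045, 0.0239, 0.0317, 0.0873, 0.0]]
```

>>> play_rows(
  rows=[
    [-0.0084, -0.0002, -0.0136, 0, 0, 0, 0],
    [-0.0084, -0.0002, -0.0136, 0, 0, 0, 0],
    [-0.0084, -0.0002, -0.0136, 0, 0, 0, 0],
    [-0.0084, -0.0002, -0.0136, 0, 0, 0, 0],
    [-0.0084, -0.0002, -0.0136, 0, 0, 0, 0],
  ],
)

```text
time: 4.65
eef_pos: [0.499, 0.2033, 0.1249]
ee_rot: [0.003, 0.962, -0.008, 0.271]
wrist_force: [0.2, -1.2, -2.4]
finger_gap: 0.0171
gripper_force: 44.9
```

>>> play_rows(
  rows=[
    [-0.0054, -0.0204, -0.0022, 0.0239, 0.0317, 0.0873, 0.0],
    [-0.0072, -0.02, -0.0019, 0.0239, 0.0317, 0.0873, 0.0],
    [-0.0087, -0.0193, -0.0017, 0.0239, 0.0317, 0.0873, 0.0],
    [-0.0104, -0.0185, -0.0016, 0.0239, 0.0317, 0.0873, 0.0],
    [-0.0119, -0.0175, -0.0015, 0.0239, 0.0317, 0.0873, 0.0],
  ],
)

```text
time: 5.07
eef_pos: [0.5152, 0.1007, 0.1497]
ee_rot: [0.229, 0.955, -0.006, 0.189]
wrist_force: [0.6, -1.5, -1.9]
finger_gap: 0.0175
gripper_force: 44.9
```

```bash
python3 - <<'E'
from plan import *
s=env.read_state(); print(s["eef_pos"].round(4),s["finger_gap"],s["gripper_force"],s["qpos"].round(2))
E
```

```text
[0.5152 0.1007 0.1497] 0.01750892302513061 44.905407428741455 [-0.38  0.2  -0.03  2.23  0.54  0.47  0.23]
```

q7 is heading positive with room to spare, so I'll continue.

>>> play_rows(
  rows=[
    [-0.0134, -0.0165, -0.0014, 0.0239, 0.0317, 0.0873, 0.0],
    [-0.0146, -0.0153, -0.0016, 0.0239, 0.0317, 0.0873, 0.0],
    [-0.016, -0.014, -0.0017, 0.0239, 0.0317, 0.0873, 0.0],
    [-0.017, -0.0126, -0.0018, 0.0239, 0.0317, 0.0873, 0.0],
    [-0.018, -0.0112, -0.0022, 0.0239, 0.0317, 0.0873, 0.0],
  ],
)

```text
time: 5.48
eef_pos: [0.5315, -0.0014, 0.1747]
ee_rot: [0.441, 0.892, -0.003, 0.096]
wrist_force: [0.3, -0.3, -2.1]
finger_gap: 0.0172
gripper_force: 44.9
```

>>> play_rows(
  rows=[
    [-0.0188, -0.0095, -0.0025, 0.0239, 0.0317, 0.0873, 0.0],
    [-0.0195, -0.008, -0.0028, 0.0239, 0.0317, 0.0873, 0.0],
    [-0.0201, -0.0063, -0.0034, 0.0239, 0.0317, 0.0873, 0.0],
    [-0.0203, -0.0046, -0.0038, 0.0239, 0.0317, 0.0873, 0.0],
    [-0.0206, -0.003, -0.0045, 0.0239, 0.0317, 0.0873, 0.0],
  ],
)

```text
time: 5.9
eef_pos: [0.548, -0.1032, 0.1997]
ee_rot: [0.627, 0.779, -0.0, -0.002]
wrist_force: [-0.4, -0.0, -3.2]
finger_gap: 0.0172
gripper_force: 44.9
```

```bash
python3 - <<'E'
from plan import *
from fit import stopper_fit
s=env.read_state(); F=R.from_quat(s["ee_rot"]).as_matrix(); print(s["time"],s["eef_pos"].round(4),F[:,2].round(3),F[:,1].round(3),s["qpos"].round(2))
al=[]
for c in["scene","side"]:
    im,T=snap(c); cv2.imwrite(f"pics/{c}1.png",im["image"])
    for d in silhouettes("stopper",c)[:1]:
        P=cloud(im,T,d["mask"]); P=P[(np.linalg.norm(P[:,:2]-[.5485,-.103],axis=1)<.06)&(P[:,2]>.1)&(P[:,2]<.20)]; al.append(P)
        q,m=stopper_fit(P,[.5485,-.103,0,.05,.152]); print(c,d["conf"],len(P),q.round(4),np.degrees(q[2:4]).round(1),m)
q,m=stopper_fit(np.vstack(al),[.5485,-.103,0,.05,.152]); print(q.round(4),np.degrees(q[2:4]).round(1),m)
a=cv2.imread("pics/scene1.png")[170:320,180:330];b=cv2.imread("pics/side1.png")[60:210,225:375]
cv2.imwrite("pics/c1.png",cv2.resize(np.hstack([a,b]),(800,400),interpolation=2))
E
```

```text
5.9 [ 0.548  -0.1032  0.1997] [-0.004  0.002 -1.   ] [ 0.977  0.213 -0.003] [ 0.04  0.34  0.12  1.83 -0.05  0.99  0.4 ]
scene 0.69 1356 [ 0.5501 -0.1035 -2.0117  0.0138  0.1512] [-115.3    0.8] 0.0007882392568670763
side 0.96 636 [ 0.5465 -0.1095  0.0921 -0.011   0.1526] [ 5.3 -0.6] 0.0008674040401548415
[ 0.5495 -0.1041 -2.0054  0.0192  0.1516] [-114.9    1.1] 0.0009541039884243304
```

View pics/c1.png

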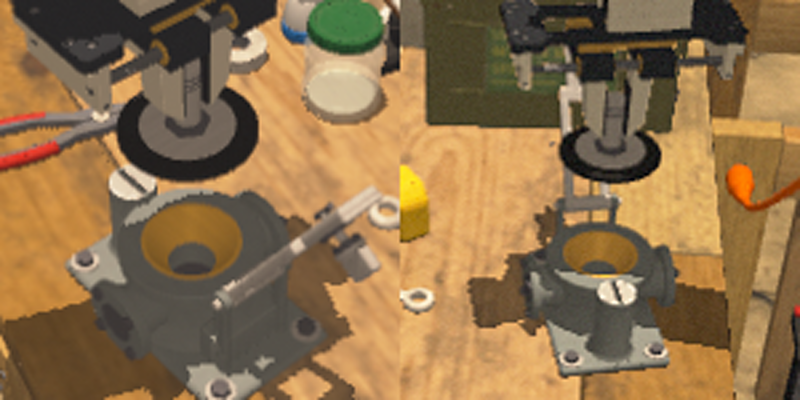

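The view shows the stopper gripped upright just above the seat: stopper at (188,130) and seat mouth at (190,240) in the left panel. The yoke is clear. Lowering it now.

>>> play_rows(
  rows=[
    [0.0003, 0.0001, 0.009, 0, 0, 0, 0],
    [0.0003, 0.0001, 0.009, 0, 0, 0, 0],
    [0, 0, 0.009, 0, 0, 0, 0],
    [0, 0, 0.009, 0, 0, 0, 0],
    [0, 0, 0.009, 0, 0, 0, 0],
  ],
)

```text
time: 6.52
eef_pos: [0.5481, -0.1011, 0.1535]
ee_rot: [0.625, 0.78, -0.001, -0.001]
wrist_force: [0.4, 0.4, -3.4]
finger_gap: 0.017
gripper_force: 44.9
```

>>> play_rows(
  rows=[
    [0, 0, 0.009, 0, 0, 0, 0],
    [0, 0, 0.009, 0, 0, 0, 0],
    [0, 0, 0.009, 0, 0, 0, 0],
    [0, 0, 0.009, 0, 0, 0, 0],
    [0, 0, 0.008, 0, 0, 0, 0],
  ],
)

```text
time: 6.93
eef_pos: [0.5485, -0.102, 0.1099]
ee_rot: [0.626, 0.78, -0.0, -0.0]
wrist_force: [0.2, 0.6, -2.1]
finger_gap: 0.017
gripper_force: 44.9
```

>>> play_rows(
  rows=[
    [0, 0, 0.002, 0, 0, 0, 0],
    [0, 0, 0.002, 0, 0, 0, 0],
    [0, 0, 0.002, 0, 0, 0, 0],
    [0, 0, 0.002, 0, 0, 0, 0],
    [0, 0, 0, 0, 0, 0, 0],
  ],
)

```text
time: 7.35
eef_pos: [0.5487, -0.102, 0.103]
ee_rot: [0.626, 0.78, -0.0, -0.0]
wrist_force: [0.4, 0.3, -1.7]
finger_gap: 0.0171
gripper_force: 44.9
```

>>> play_rows(
  rows=[
    [0, 0, 0.001, 0, 0, 0, 0],
    [0, 0, 0.001, 0, 0, 0, 0],
    [0, 0, 0.001, 0, 0, 0, 0],
    [0, 0, 0.001, 0, 0, 0, 0],
    [0, 0, 0, 0, 0, 0, 0],
  ],
)

```text
time: 7.77
eef_pos: [0.5485, -0.1019, 0.0989]
ee_rot: [0.626, 0.78, -0.0, -0.0]
wrist_force: [-0.5, 0.3, -1.6]
finger_gap: 0.0172
gripper_force: 44.9
```

>>> play_rows(
  rows=[
    [0, 0, 0.001, 0, 0, 0, 0],
    [0, 0, 0.001, 0, 0, 0, 0],
    [0, 0, 0, 0, 0, 0, 0],
    [0, 0, 0, 0, 0, 0, 0],
    [0, 0, 0, 0, 0, 0, 0],
  ],
)

```text
time: 8.18
eef_pos: [0.5486, -0.102, 0.097]
ee_rot: [0.626, 0.78, -0.0, -0.0]
wrist_force: [0.6, 0.6, -1.7]
finger_gap: 0.0173
gripper_force: 44.9
```

>>> play_rows(
  rows=[
    [0, 0, 0.001, 0, 0, 0, 0],
    [0, 0, 0, 0, 0, 0, 0],
    [0, 0, 0, 0, 0, 0, 0],
    [0, 0, 0, 0, 0, 0, 0],
    [0, 0, 0, 0, 0, 0, 0],
  ],
)

```text
time: 8.6
eef_pos: [0.5489, -0.1021, 0.0962]
ee_rot: [0.626, 0.78, -0.0, 0.0]
wrist_force: [1.3, -0.3, -1.1]
finger_gap: 0.0172
gripper_force: 44.9
```

>>> play_rows(
  rows=[
    [0, 0, 0.001, 0, 0, 0, 0],
    [0, 0, 0, 0, 0, 0, 0],
    [0, 0, 0, 0, 0, 0, 0],
    [0, 0, 0, 0, 0, 0, 0],
    [0, 0, 0, 0, 0, 0, 0],
  ],
)

```text
time: 9.02
eef_pos: [0.5492, -0.1023, 0.0956]
ee_rot: [0.626, 0.78, -0.0, 0.0]
wrist_force: [0.6, -1.5, 4.6]
finger_gap: 0.0174
gripper_force: 44.9
```

>>> play_rows(
  rows=[
    [-0.0006, 0.0005, 0.0003, 0, 0, 0, 0],
    [0, 0, 0, 0, 0, 0, 0],
    [0, 0, 0, 0, 0, 0, 0],
    [0, 0, 0, 0, 0, 0, 0],
    [0, 0, 0, 0, 0, 0, 0],
  ],
)

```text
time: 9.43
eef_pos: [0.5495, -0.1023, 0.0954]
ee_rot: [0.626, 0.78, -0.0, -0.0]
wrist_force: [-0.2, -0.4, 6.7]
finger_gap: 0.0171
gripper_force: 45.0
```

>>> play_rows(
  grip_force=5,
  rows=[
    [0, 0, -0.0003, 0, 0, 0, 0],
    [0, 0, 0, 0, 0, 0, 0],
    [0, 0, 0, 0, 0, 0, 0.2],
    [0, 0, 0, 0, 0, 0, 0.35],
    [0, 0, 0, 0, 0, 0, 0.5],
  ],
)

```text
time: 9.85
eef_pos: [0.5483, -0.1021, 0.0944]
ee_rot: [0.626, 0.78, -0.001, -0.001]
wrist_force: [-0.4, -0.4, -0.7]
finger_gap: 0.0276
gripper_force: 0.0
```

>>> play_rows(
  rows=[
    [0, 0, 0, 0, 0, 0, 0.5],
    [0, 0, 0, 0, 0, 0, 0.5],
    [0, 0, 0, 0, 0, 0, 0.5],
    [0, 0, 0, 0, 0, 0, 0.5],
    [0, 0, 0, 0, 0, 0, 0.5],
  ],
)

```text
time: 10.27
eef_pos: [0.5492, -0.1025, 0.095]
ee_rot: [0.626, 0.78, -0.0, -0.0]
wrist_force: [-0.5, -0.3, 0.6]
finger_gap: 0.0456
gripper_force: 0.0
```

>>> play_rows(
  rows=[
    [0, 0, -0.01, 0, 0, 0, 0.5],
    [0, 0, -0.02, 0, 0, 0, 0.5],
    [0, 0, -0.03, 0, 0, 0, 0.5],
    [0, 0, -0.04, 0, 0, 0, 0.5],
    [0, 0, -0.04, 0, 0, 0, 0.5],
  ],
)

```text
time: 10.68
eef_pos: [0.5484, -0.1024, 0.2366]
ee_rot: [0.626, 0.78, -0.001, -0.001]
wrist_force: [0.6, 0.1, 0.4]
finger_gap: 0.0458
gripper_force: 0.0
```

```bash
python3 - <<'E'
from plan import *
from fit import stopper_fit
s=env.read_state(); print(s["time"],s["eef_pos"].round(4),s["finger_gap"],s["qpos"].round(2),s["wrist_force"].round(1))
al=[];ims=[]
for c in["scene","side","wrist"]:
    im,T=snap(c); np.savez(f"pics/{c}2.npz",T=T,**im); ims.append(im["image"])
    for d in silhouettes("stopper",c)[:1]:
        P=cloud(im,T,d["mask"]); P=P[(np.linalg.norm(P[:,:2]-[.5495,-.102],axis=1)<.06)&(P[:,2]>.06)&(P[:,2]<.14)]; al.append(P)
        q,m=stopper_fit(P,[.5495,-.102,0,.05,.0475]); print(c,d["conf"],len(P),q.round(4),np.degrees(q[2:4]).round(1),m)
    for t in ["yoke","stud_wing"]:
        for d in silhouettes(t,c)[:1]: P=cloud(im,T,d["mask"]);print(c,t,d["conf"],d["uv"],len(P),np.median(P,0).round(4))
q,m=stopper_fit(np.vstack(al),[.5495,-.102,0,.05,.0475]); print(q.round(4),np.degrees(q[2:4]).round(1),m)
a=ims[0][170:320,180:330];b=ims[1][60:210,225:375]
cv2.imwrite("pics/c2.png",cv2.resize(np.hstack([a,b]),(800,400),interpolation=2))
E
```

```text
10.6833 [ 0.5484 -0.1024  0.2366] 0.045837177526434784 [ 0.04  0.3   0.12  1.79 -0.04  1.06  0.39] [0.6 0.1 0.4]
scene 0.85 1493 [ 0.5509 -0.1039  0.7899  0.0132  0.0469] [45.3  0.8] 0.0008184355626955986
scene yoke 0.78 [303.2, 262.8] 616 [ 0.5751 -0.2358  0.1859]
scene stud_wing 0.54 [312.8, 266.2] 234 [ 0.5839 -0.2466  0.1876]
side 0.8 740 [ 0.5469 -0.1031 -0.1467  0.0052  0.0476] [-8.4  0.3] 0.0010355811632763662
side yoke 0.79 [292.0, 119.3] 396 [ 0.5651 -0.1861  0.1249]
side stud_wing 0.58 [298.7, 170.0] 2286 [ 0.5527 -0.0674  0.0446]
wrist 0.92 6748 [ 0.5503 -0.1038 -1.07    0.0017  0.0478] [-61.3   0.1] 0.0006961981357021073
wrist yoke 0.92 [259.2, 271.0] 3126 [ 0.5701 -0.1799  0.1176]
[ 0.55   -0.1034 -0.7226  0.0018  0.0477] [-41.4   0.1] 0.000764760764775403
```

View pics/c2.png

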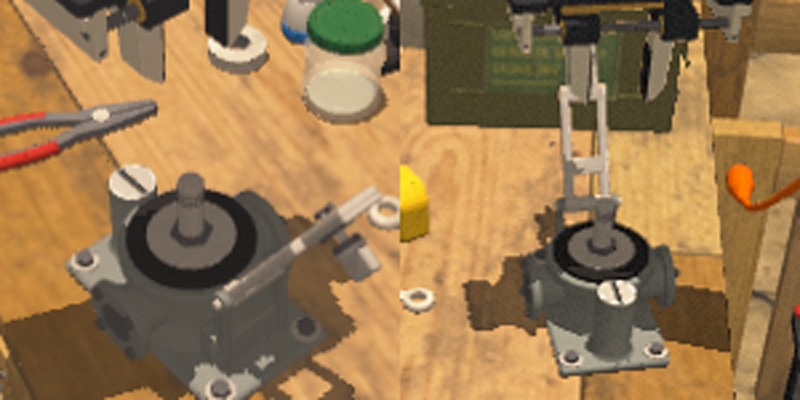

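The stopper is home: fitted origin z is 0.0477 and the lean is 0.1°. In the crop it sits flat at (190,230), and the yoke is still raised. Now I'll fit the strainer yaw and yoke angle.

```bash
python3 - <<'E'
from plan import *
from scipy.optimize import least_squares
seat=np.array([.5495,-.1027])
for c in["scene","side","wrist"]:
    d=np.load(f"pics/{c}2.npz"); P=cloud(d,d["T"],np.ones((384,512),bool))
    sc={"scene":[.5509,-.1039],"side":[.5469,-.1031],"wrist":[.5503,-.1038]}[c]  # per-camera seat
    def loc(yaw): 
        ux=np.array([np.cos(yaw),np.sin(yaw)]);uy=np.array([-np.sin(yaw),np.cos(yaw)]);q=P[:,:2]-sc
        return q@ux,q@uy,P[:,2]
    x,y,z=loc(.22); m=(abs(x)<.045)&(y<-.05)&(y>-.16)&(z>.095)&(z<.24)&(abs(x)>.0)
    # exclude stud (far side) : keep points within 8mm of yoke plane
    def yk(q):
        x,y,z=loc(q[0]); Y=y[m]+.062;Z=z[m]-.083; dd=Y*np.cos(q[1])+Z*np.sin(q[1]); n=-Y*np.sin(q[1])+Z*np.cos(q[1]); return x[m]-q[2],dd,n
    def res(q):
        X,D,N=yk(q); e=lambda v,h:np.maximum(abs(v)-h,0)
        hw=np.where(D<.12,.022,.015)
        return np.concatenate([e(X,hw),abs(N+.004)*1.0])  # inner face visible from above/front
    s=least_squares(res,[.22,2.05,0],loss='soft_l1',f_scale=.002); X,D,N=yk(s.x); ok=abs(N+.004)<.006
    print(c,m.sum(),ok.sum(),s.x.round(4),np.degrees(s.x[0]).round(1),"X ext",np.percentile(X[ok],[2,98]).round(4),"Dmax",np.percentile(D[ok],99).round(4))
    # pillar top: y_s ~.065
    k=(abs(x)<.02)&(y>.053)&(y<.085)&(z>.055)&(z<.11)
    Q=P[k]; zt=np.percentile(Q[:,2],90) if len(Q) else 0; Q=Q[Q[:,2]>zt-.004]; 
    if len(Q): 
        ce=(Q.min(0)+Q.max(0))/2; v=ce[:2]-sc; print("  pillar",len(Q),zt.round(4),ce.round(4),"dist",np.linalg.norm(v).round(4),"yaw",np.degrees(np.arctan2(-v[0],v[1])).round(1))
    b=(P[:,1]<-.26)&(P[:,1]>-.42)&(abs(P[:,0]-.58)<.13)&(P[:,2]>.03); print("  behind",b.sum(),np.percentile(P[b],[0,5,50,95,100],axis=0).round(3).tolist() if b.sum() else '')
E
```

```text
scene 618 333 [0.1458 2.155  0.0086] 8.4 X ext [-0.023   0.0157] Dmax 0.1665
  pillar 149 0.0778 [ 0.5353 -0.0387  0.0766] dist 0.0671 yaw 13.4
  behind 1108 [[0.497, -0.42, 0.178], [0.514, -0.42, 0.18], [0.616, -0.415, 0.182], [0.701, -0.407, 0.183], [0.71, -0.26, 0.19]]
side 411 401 [2.2620e-01 2.1045e+00 1.2000e-03] 13.0 X ext [-0.0213  0.0216] Dmax 0.1412
  pillar 99 0.0783 [ 0.5319 -0.0368  0.0771] dist 0.068 yaw 12.8
  behind 2026 [[0.466, -0.42, 0.03], [0.509, -0.418, 0.036], [0.638, -0.411, 0.093], [0.704, -0.404, 0.17], [0.71, -0.398, 0.184]]
wrist 2213 2210 [ 2.4030e-01  2.0913e+00 -1.0000e-04] 13.8 X ext [-0.0209  0.0213] Dmax 0.1044
  pillar 897 0.0787 [ 0.5351 -0.0387  0.0775] dist 0.0668 yaw 13.2
  behind 0
```

```bash
cat > yoke.py <<'E'
from plan import *
yaw=.232; ys=np.array([-np.sin(yaw),np.cos(yaw),0]); xs=np.array([np.cos(yaw),np.sin(yaw),0])
seat=np.array([.5495,-.103,.07]); hinge=seat-.062*ys+[0,0,.013]; F=frame([0,0,-1],xs)
def W(Y,Z): return hinge+Y*ys+np.array([0,0,Z])
dn=lambda t:(np.array([np.cos(t),np.sin(t)]),np.array([-np.sin(t),np.cos(t)]))
def A(t): d,n=dn(t); E=.165*d+.004*n; return E+[-.0095,-.015]
def B(t,s): d,n=dn(t); return s*d+.004*n+[-.0095,0]
def state():
    s=env.read_state(); r=s["eef_pos"]-hinge; print("t",s["time"],"Y,Z",(r@ys).round(4),r[2].round(4),"x",(r@xs).round(4),"F",s["wrist_force"].round(1)); return s
E
python3 - <<'E'
from yoke import *
s=state(); st=plan(s["eef_pos"]+[0,0,.035],F,5,0)
st=plan(W(-.109,.187),F,5,0,st)
st=plan(W(-.109,.126),F,5,0,st)
print("A")
for t in np.linspace(2.09,1.5,11): print(A(t).round(4).tolist(),end=' ')
print("\nB")
for i,t in enumerate(np.linspace(1.5,0,21)): print(B(t,.152+.011*i/20).round(4).tolist(),end=' ')
E
```

```text
t 11.2833 Y,Z 0.0628 0.151 x -0.0005 F [-0.5  0.4 -0.1]
[[0.0, -0.0, -0.007, -0.0005, -0.0001, -0.0027, 0.0], [0.0, -0.0, -0.007, -0.0005, -0.0001, -0.0027, 0.0], [0.0, -0.0, -0.007, -0.0005, -0.0001, -0.0027, 0.0], [0.0, -0.0001, -0.007, -0.0005, -0.0001, -0.0027, 0.0], [0.0, 0.0, -0.007, -0.0005, -0.0001, -0.0027, 0.0]]
[[-0.0343, 0.0001, -0.0002, -0.0, -0.0, 0.0, 0.0], [-0.0344, 0.0001, -0.0002, -0.0, -0.0, 0.0, 0.0], [-0.0343, 0.0001, -0.0002, -0.0, -0.0, 0.0, 0.0], [-0.0344, 0.0001, -0.0002, -0.0, -0.0, 0.0, 0.0], [-0.0343, 0.0001, -0.0002, -0.0, -0.0, 0.0, 0.0]]
[[-0.0, 0.0, 0.0122, -0.0, -0.0, 0.0, 0.0], [-0.0, 0.0, 0.0122, -0.0, -0.0, 0.0, 0.0], [-0.0, 0.0, 0.0122, -0.0, -0.0, 0.0, 0.0], [-0.0, 0.0, 0.0122, -0.0, -0.0, 0.0, 0.0], [-0.0001, 0.0, 0.0122, -0.0, -0.0, 0.0, 0.0]]
A
[-0.0948, 0.1263] [-0.0864, 0.1311] [-0.0776, 0.1353] [-0.0686, 0.1391] [-0.0594, 0.1423] [-0.0501, 0.145] [-0.0406, 0.1471] [-0.031, 0.1486] [-0.0213, 0.1496] [-0.0116, 0.15] [-0.0018, 0.1499] 
B
[-0.0027, 0.1519] [0.0087, 0.1515] [0.0201, 0.1503] [0.0315, 0.1481] [0.0426, 0.1452] [0.0536, 0.1414] [0.0643, 0.1367] [0.0746, 0.1312] [0.0846, 0.125] [0.0941, 0.118] [0.103, 0.1103] [0.1114, 0.1019] [0.1191, 0.0929] [0.1262, 0.0832] [0.1326, 0.0731] [0.1381, 0.0624] [0.1429, 0.0513] [0.1469, 0.0399] [0.15, 0.0281] [0.1522, 0.0162] [0.1535, 0.004]
```

>>> play_rows(
  grip_force=10,
  rows=[
    [0, 0, -0.007, 0, 0, -0.0027, 0],
    [0, 0, -0.007, 0, 0, -0.0027, 0],
    [0, 0, -0.007, 0, 0, -0.0027, 0],
    [0, 0, -0.007, 0, 0, -0.0027, 0],
    [0, 0, -0.007, 0, 0, -0.0027, 0],
  ],
)

```text
time: 11.7
eef_pos: [0.5497, -0.1025, 0.2713]
ee_rot: [0.62, 0.784, -0.0, 0.0]
wrist_force: [0.8, -0.4, -0.0]
finger_gap: 0.0168
gripper_force: 0.0
```

>>> play_rows(
  rows=[
    [-0.0343, 0.0001, 0, 0, 0, 0, 0],
    [-0.0343, 0.0001, 0, 0, 0, 0, 0],
    [-0.0343, 0.0001, 0, 0, 0, 0, 0],
    [-0.0343, 0.0001, 0, 0, 0, 0, 0],
    [-0.0343, 0.0001, 0, 0, 0, 0, 0],
  ],
)

```text
time: 12.12
eef_pos: [0.5898, -0.2707, 0.271]
ee_rot: [0.62, 0.784, -0.0, 0.0]
wrist_force: [-0.4, 0.2, 0.6]
finger_gap: 0.0005
gripper_force: 0.0
```

>>> play_rows(
  rows=[
    [0, 0, 0.012, 0, 0, 0, 0],
    [0, 0, 0.012, 0, 0, 0, 0],
    [0, 0, 0.012, 0, 0, 0, 0],
    [0, 0, 0.012, 0, 0, 0, 0],
    [0, 0, 0.012, 0, 0, 0, 0],
  ],
)

```text
time: 12.53
eef_pos: [0.5893, -0.2672, 0.2087]
ee_rot: [0.62, 0.785, 0.0, -0.001]
wrist_force: [0.4, -0.3, -0.8]
finger_gap: 0.0008
gripper_force: 0.0
```

```bash
python3 - <<'E'
from yoke import *
s=state(); print(s["finger_gap"],s["qpos"].round(2)); im=[get_image(c)["image"] for c in("scene","side")]
a=im[0][170:320,210:360];b=im[1][40:190,225:375]
cv2.imwrite("pics/c3.png",cv2.resize(np.hstack([a,b]),(800,400),interpolation=2))
E
```

```text
t 12.5333 Y,Z -0.107 0.1257 x 0.001 F [ 0.4 -0.3 -0.8]
0.0007853003782692837 [ 0.25  0.48  0.18  1.59 -0.1   1.08  0.69]
```

View pics/c3.png

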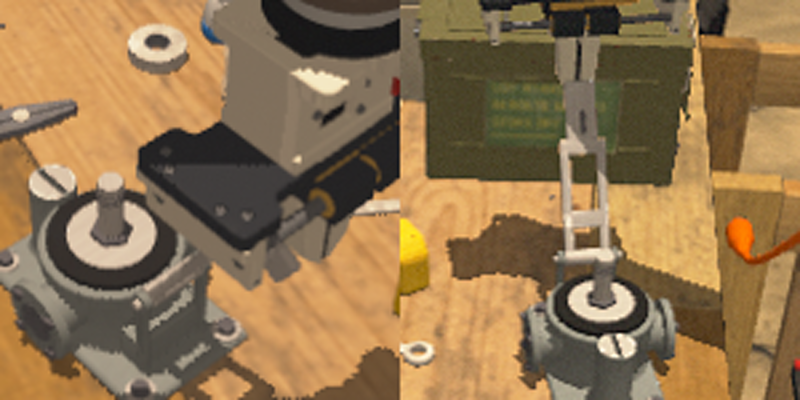

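The closed fingers are behind the yoke's end, at (580,60) in the right panel. Starting the push.

>>> play_rows(
  rows=[
    [0.006, 0, 0, 0, 0, 0, 0],
    [0.007, 0, -0.001, 0, 0, 0, 0],
    [0.008, 0, -0.004, 0, 0, 0, 0],
    [0.009, 0, -0.004, 0, 0, 0, 0],
    [0.009, 0, -0.004, 0, 0, 0, 0],
  ],
)

```text
time: 13.05
eef_pos: [0.5803, -0.2308, 0.2243]
ee_rot: [0.621, 0.784, -0.0, 0.0]
wrist_force: [-0.9, -2.0, -0.4]
finger_gap: 0.0007
gripper_force: 0.9
```

>>> play_rows(
  rows=[
    [0.009, 0, -0.003, 0, 0, 0, 0],
    [0.009, 0, -0.003, 0, 0, 0, 0],
    [0.01, 0, -0.002, 0, 0, 0, 0],
    [0.01, 0, -0.002, 0, 0, 0, 0],
    [0.01, 0, -0.001, 0, 0, 0, 0],
  ],
)

```text
time: 13.47
eef_pos: [0.5691, -0.1833, 0.2344]
ee_rot: [0.62, 0.784, -0.0, -0.0]
wrist_force: [-0.3, -1.8, -0.8]
finger_gap: 0.0005
gripper_force: 0.8
```

```bash
python3 - <<'E'
from yoke import *
s=state(); im=[get_image(c)["image"] for c in("scene","side")]
a=im[0][150:300,210:360];b=im[1][20:170,225:375]
cv2.imwrite("pics/c4.png",cv2.resize(np.hstack([a,b]),(800,400),interpolation=2))
E
```

```text
t 13.4667 Y,Z -0.0207 0.1514 x 0.0006 F [-0.3 -1.8 -0.8]
```

View pics/c4.png

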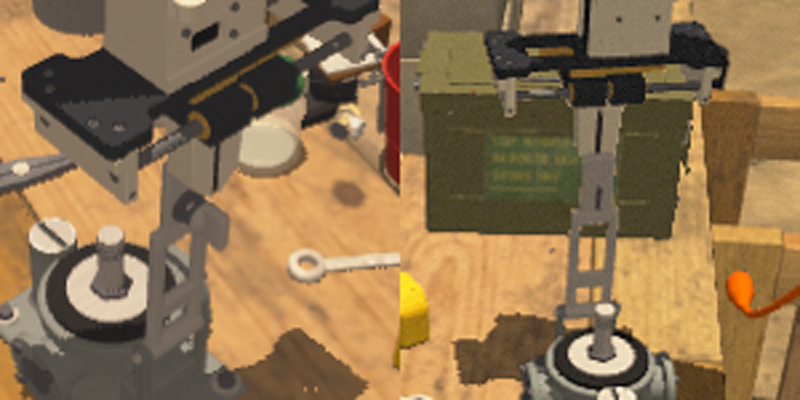

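The yoke is nearly upright with light force on it. Continuing over the top.

>>> play_rows(
  rows=[
    [0.009, 0, 0, 0, 0, 0, 0],
    [0.01, 0, -0.001, 0, 0, 0, 0],
    [0.01, 0, 0.0005, 0, 0, 0, 0],
    [0.0114, 0, 0.0012, 0, 0, 0, 0],
    [0.0114, 0, 0.0022, 0, 0, 0, 0],
  ],
)

```text
time: 13.98
eef_pos: [0.557, -0.133, 0.231]
ee_rot: [0.621, 0.784, -0.0, -0.0]
wrist_force: [0.6, -2.2, -0.4]
finger_gap: 0.0002
gripper_force: 0.6
```

>>> play_rows(
  rows=[
    [0.0111, 0, 0.0029, 0, 0, 0, 0],
    [0.011, 0, 0.0038, 0, 0, 0, 0],
    [0.0107, 0, 0.0047, 0, 0, 0, 0],
    [0.0103, 0, 0.0055, 0, 0, 0, 0],
    [0.01, 0, 0.0062, 0, 0, 0, 0],
  ],
)

```text
time: 14.4
eef_pos: [0.5449, -0.0812, 0.2075]
ee_rot: [0.62, 0.784, -0.0, -0.0]
wrist_force: [0.4, -1.0, 0.5]
finger_gap: 0.0008
gripper_force: 0.4
```

```bash
python3 - <<'E'
from yoke import *
s=state(); print(s["qpos"].round(2))
im,T=snap("side")
for d in silhouettes("yoke","side")[:1]:
    P=cloud(im,T,d["mask"])-hinge; Y=P@ys; Z=P[:,2]; k=(abs(P@xs)<.03)&(np.hypot(Y,Z)>.05)&(np.hypot(Y,Z)<.17); print(d["conf"],k.sum(),np.percentile(np.arctan2(Z,Y)[k],[5,25,50,75,95]).round(3))
E
```

```text
t 14.4 Y,Z 0.0843 0.1245 x 0.0005 F [ 0.4 -1.   0.5]
[ 0.    0.31  0.12  1.84 -0.04  0.99  0.37]
0.7 236 [0.825 0.857 0.868 0.883 0.914]
```

>>> play_rows(
  rows=[
    [0.0098, 0, 0.0066, 0, 0, 0, 0],
    [0.0089, 0, 0.0077, 0, 0, 0, 0],
    [0.0084, 0, 0.0084, 0, 0, 0, 0],
    [0.0077, 0, 0.009, 0, 0, 0, 0],
    [0.0071, 0, 0.0097, 0, 0, 0, 0],
  ],
)

```text
time: 14.92
eef_pos: [0.5351, -0.0406, 0.1656]
ee_rot: [0.62, 0.784, -0.0, -0.001]
wrist_force: [0.3, -1.1, 0.5]
finger_gap: 0.0003
gripper_force: 0.2
```

>>> play_rows(
  rows=[
    [0.0064, 0, 0.0101, 0, 0, 0, 0],
    [0.0055, 0, 0.0107, 0, 0, 0, 0],
    [0.0048, 0, 0.0111, 0, 0, 0, 0],
    [0.004, 0, 0.0114, 0, 0, 0, 0],
    [0.0015, 0, 0.006, 0, 0, 0, 0],
  ],
)

```text
time: 15.33
eef_pos: [0.5291, -0.0191, 0.1153]
ee_rot: [0.62, 0.784, -0.001, -0.001]
wrist_force: [-0.7, -0.3, -1.2]
finger_gap: 0.0004
gripper_force: 0.0
```

```bash
python3 - <<'E'
from yoke import *
s=state(); print(s["qpos"].round(2))
for c in("side","scene"):
  im,T=snap(c)
  for d in silhouettes("yoke",c)[:1]:
    P=cloud(im,T,d["mask"])-hinge; Y=P@ys; Z=P[:,2]; k=(abs(P@xs)<.03)&(np.hypot(Y,Z)>.05)&(np.hypot(Y,Z)<.17); print(d["conf"],k.sum(),np.percentile(np.arctan2(Z,Y)[k],[5,25,50,75,95]).round(3))
E
```

```text
t 15.3333 Y,Z 0.1483 0.0323 x -0.0006 F [-0.7 -0.3 -1.2]
[-0.08  0.4   0.08  1.96 -0.05  0.79  0.26]
0.6 131 [0.14  0.167 0.176 0.185 0.199]
```

>>> play_rows(
  rows=[
    [0.002, 0, 0.006, 0, 0, 0, 0],
    [0.001, 0, 0.006, 0, 0, 0, 0],
    [0.001, 0, 0.006, 0, 0, 0, 0],
    [0.001, 0, 0.005, 0, 0, 0, 0],
    [0.0005, 0, 0.004, 0, 0, 0, 0],
  ],
)

```text
time: 15.95
eef_pos: [0.5296, -0.0155, 0.0901]
ee_rot: [0.621, 0.784, -0.0, 0.0]
wrist_force: [-0.0, -0.3, 2.9]
finger_gap: 0.0001
gripper_force: 1.7
```

>>> play_rows(
  rows=[
    [0, 0, 0.001, 0, 0, 0, 0],
    [0, 0, 0.001, 0, 0, 0, 0],
    [0, 0, 0, 0, 0, 0, 0],
    [0, 0, 0, 0, 0, 0, 0],
    [0, 0, 0, 0, 0, 0, 0],
  ],
)

```text
time: 16.37
eef_pos: [0.5294, -0.0148, 0.0885]
ee_rot: [0.62, 0.784, -0.0, -0.0]
wrist_force: [0.4, 0.1, -0.6]
finger_gap: 0.0005
gripper_force: 0.0
```

```bash
python3 - <<'E'
from yoke import *
state()
E
```

```text
t 16.3667 Y,Z 0.1525 0.0055 x 0.0007 F [ 0.4  0.1 -0.6]
```

Pressing the last bit until the force rises.

>>> play_rows(
  rows=[
    [0, 0, 0.001, 0, 0, 0, 0],
    [0, 0, 0.001, 0, 0, 0, 0],
    [0, 0, 0, 0, 0, 0, 0],
    [0, 0, 0, 0, 0, 0, 0],
    [0, 0, 0, 0, 0, 0, 0],
  ],
)

```text
time: 16.78
eef_pos: [0.5295, -0.0148, 0.0873]
ee_rot: [0.62, 0.784, 0.0, 0.0]
wrist_force: [-1.3, 0.6, 7.1]
finger_gap: 0.0007
gripper_force: 3.8
```

>>> play_rows(
  rows=[
    [0, 0, 0.001, 0, 0, 0, 0],
    [0, 0, 0, 0, 0, 0, 0],
    [0, 0, 0, 0, 0, 0, 0],
    [0, 0, 0, 0, 0, 0, 0],
    [0, 0, 0, 0, 0, 0, 0],
  ],
)

```text
time: 17.2
eef_pos: [0.5296, -0.0147, 0.0872]
ee_rot: [0.62, 0.784, 0.0, 0.0]
wrist_force: [-4.7, 0.1, 15.1]
finger_gap: 0.0002
gripper_force: 8.0
```

The force rises to 15 N at z 0.0872, so the yoke is flat. I'll lift off and look at the wing.

>>> play_rows(
  rows=[
    [0, 0, -0.01, 0, 0, 0, 0],
    [0, 0, -0.03, 0, 0, 0, 0.1],
    [0, 0, -0.03, 0, 0, 0, 0.2],
    [-0.013, 0, -0.02, 0, 0, 0, 0.25],
    [-0.013, 0, -0.01, 0, 0, 0, 0.3],
  ],
)

```text
time: 17.62
eef_pos: [0.537, -0.0397, 0.1887]
ee_rot: [0.62, 0.785, 0.001, 0.002]
wrist_force: [-0.1, -0.5, -0.7]
finger_gap: 0.0224
gripper_force: 0.0
```

>>> play_rows(
  rows=[
    [0, 0, 0, 0, 0, 0, 0.35],
    [0, 0, 0, 0, 0, 0, 0.35],
    [0, 0, 0, 0, 0, 0, 0.35],
    [0, 0, 0, 0, 0, 0, 0.35],
    [0, 0, 0, 0, 0, 0, 0.35],
  ],
)

```text
time: 18.03
eef_pos: [0.534, -0.0393, 0.1838]
ee_rot: [0.62, 0.785, -0.001, -0.002]
wrist_force: [-0.1, 0.9, 0.7]
finger_gap: 0.0322
gripper_force: 0.0
```

```bash
python3 - <<'E'
from yoke import *
s=state(); print(s["finger_gap"],s["qpos"].round(2)); ims=[]
for c in("wrist","scene","side"):
  im,T=snap(c); ims.append(im["image"])
  P=cloud(im,T,np.ones((384,512),bool))-hinge; X=P@xs;Y=P@ys;Z=P[:,2]
  k=(abs(X)<.02)&(abs(Y-.127)<.025)&(Z>.026)&(Z<.05)
  if k.sum()>3: print(c,k.sum(),"wing X",np.percentile(X[k],[3,50,97]).round(4),"Y",np.percentile(Y[k],[3,50,97]).round(4),"Z",np.percentile(Z[k],[50,90]).round(4))
  k=(abs(X)<.02)&(Y>.145)&(Y<.163)&(abs(Z)<.02); print("  tab Z",k.sum(),np.median(Z[k]).round(4) if k.any() else '')
  for t in("stud_wing","stopper"):
    for d in silhouettes(t,c)[:1]: print("  ",t,d["conf"].__round__(2),np.round(d["uv"]))
cv2.imwrite("pics/c5.png",cv2.resize(np.hstack([ims[0][:, 64:448],cv2.resize(ims[1][170:320,200:350],(384,384))]),(768,384)))
E
```

```text
t 18.0333 Y,Z 0.1275 0.1008 x -0.0005 F [-0.1  0.9  0.7]
0.03217888408729261 [-0.06  0.32  0.1   1.89 -0.04  0.94  0.29]
wrist 454 wing X [-0.0037  0.0004  0.004 ] Y [0.1143 0.1285 0.1401] Z [0.0366 0.0378]
  tab Z 897 0.0045
   stud_wing 0.71 [256. 198.]
   stopper 0.6 [260. 205.]
scene 71 wing X [-0.0037 -0.0008  0.004 ] Y [0.1121 0.1224 0.1353] Z [0.0345 0.037 ]
  tab Z 100 0.0034
   stud_wing 0.59 [228. 228.]
   stopper 0.55 [246. 254.]
side 41 wing X [-0.0063 -0.0017  0.0018] Y [0.1185 0.1336 0.1418] Z [0.0353 0.0374]
  tab Z 65 0.0039
   stopper 0.81 [299. 149.]
```

View pics/c5.png

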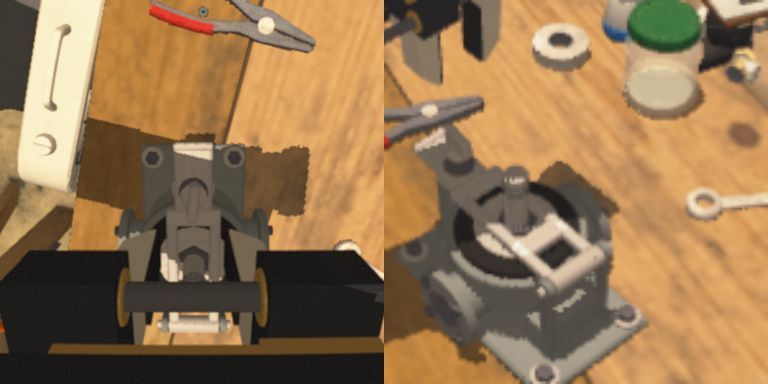

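The right panel shows the yoke flat over the stem at (515,190), with the stud wing at (455,155). The tab is at Z 0.004 and the wing is centred under the tool, so I'll descend, grip, press and turn.

>>> play_rows(
  rows=[
    [0, 0.0001, 0.01, 0, 0, 0, 0.35],
    [0, 0.0001, 0.01, 0, 0, 0, 0.35],
    [0, 0.0001, 0.01, 0, 0, 0, 0.35],
    [0, 0.0001, 0.01, 0, 0, 0, 0.35],
    [0, 0.0001, 0.01, 0, 0, 0, 0.35],
  ],
)

```text
time: 18.9
eef_pos: [0.535, -0.0399, 0.1337]
ee_rot: [0.62, 0.784, -0.001, -0.001]
wrist_force: [-0.4, 0.1, 0.2]
finger_gap: 0.0324
gripper_force: 0.0
```

>>> play_rows(
  rows=[
    [0, 0, 0.008, 0, 0, 0, 0.35],
    [0, 0, 0.008, 0, 0, 0, 0.35],
    [0, 0, 0.007, 0, 0, 0, 0.35],
    [0, 0, 0.004, 0, 0, 0, 0.35],
    [0, 0, 0, 0, 0, 0, 0.35],
  ],
)

```text
time: 19.32
eef_pos: [0.5349, -0.0399, 0.1073]
ee_rot: [0.62, 0.784, -0.001, -0.001]
wrist_force: [0.5, 0.2, 0.7]
finger_gap: 0.0319
gripper_force: 0.0
```

```bash
python3 - <<'E'
from yoke import *
state()
E
```

```text
t 19.3167 Y,Z 0.1268 0.0243 x 0.0003 F [0.5 0.2 0.7]
```

>>> play_rows(
  grip_force=25,
  rows=[
    [0, 0, 0.001, 0, 0, 0, 0],
    [0, 0, 0, 0, 0, 0, 0],
    [0, 0, 0, 0, 0, 0, 0],
    [0, 0, 0, 0, 0, 0, 0],
    [0, 0, 0, 0, 0, 0, 0],
  ],
)

```text
time: 19.73
eef_pos: [0.5349, -0.0405, 0.1076]
ee_rot: [0.621, 0.784, -0.001, -0.001]
wrist_force: [-2.2, -1.6, 2.8]
finger_gap: 0.0079
gripper_force: 25.0
```

>>> play_rows(
  rows=[
    [0, 0, 0, 0, 0, 0, 0],
    [0, 0, 0, 0, 0, 0, 0],
    [0, 0, 0, 0, 0, 0, 0],
    [0, 0, 0, 0, 0, 0, 0],
    [0, 0, 0, 0, 0, 0, 0],
  ],
)

```text
time: 20.15
eef_pos: [0.535, -0.0404, 0.1072]
ee_rot: [0.621, 0.784, -0.001, -0.001]
wrist_force: [-3.7, -3.4, 2.8]
finger_gap: 0.0074
gripper_force: 25.0
```

>>> play_rows(
  grip_force=35,
  rows=[
    [0, 0, 0.0015, 0, 0, 0, 0],
    [0, 0, 0.0015, 0, 0, 0, 0],
    [0, 0, 0.0015, 0, 0, 0, 0],
    [0, 0, 0.0015, 0, 0, 0, 0],
    [0, 0, 0.0008, 0, 0, 0, 0],
  ],
)

```text
time: 20.57
eef_pos: [0.5351, -0.0404, 0.1007]
ee_rot: [0.621, 0.784, -0.001, -0.001]
wrist_force: [-5.9, -3.4, 8.8]
finger_gap: 0.0076
gripper_force: 35.0
```

>>> play_rows(
  rows=[
    [0, 0, 0.0008, 0, 0, 0, 0],
    [0, 0, 0, 0, 0, 0, 0],
    [0, 0, 0, 0, 0, 0, 0],
    [0, 0, 0, 0, 0, 0, 0],
    [0, 0, 0, 0, 0, 0, 0],
  ],
)

```text
time: 20.98
eef_pos: [0.5351, -0.0404, 0.1002]
ee_rot: [0.621, 0.784, -0.001, -0.001]
wrist_force: [-6.1, -2.8, 7.5]
finger_gap: 0.0076
gripper_force: 35.0
```

```bash
python3 - <<'E'
from yoke import *
s=state();print(s["qpos"].round(2))
E
```

```text
t 20.9833 Y,Z 0.1263 0.0172 x 0.0004 F [-6.1 -2.8  7.5]
[-0.05  0.43  0.09  1.95 -0.06  0.76  0.31]
```

>>> play_rows(
  rows=[
    [-0.0003, -0.0008, 0, 0, 0, 0, 0],
    [0, 0, 0, 0, 0, 0.05, 0],
    [0, 0, 0, 0, 0, 0.08, 0],
    [0, 0, 0, 0, 0, 0.08, 0],
    [0, 0, 0, 0, 0, 0.08, 0],
  ],
)

```text
time: 21.4
eef_pos: [0.5347, -0.0405, 0.1003]
ee_rot: [0.729, 0.685, -0.0, -0.0]
wrist_force: [-6.5, -1.6, 9.2]
finger_gap: 0.0075
gripper_force: 35.0
```

```bash
python3 - <<'E'
from yoke import *
s=state();print(s["qpos"].round(2),s["ft_torque"].round(2),"turn",(R.from_matrix(F).inv()*R.from_quat(s["ee_rot"])).as_rotvec().round(3))
E
```

```text
t 21.4 Y,Z 0.1262 0.0173 x -0.0 F [-6.5 -1.6  9.2]
[-0.1   0.44  0.16  1.95 -0.1   0.76  0.05] [-0.52  1.32 -0.02] turn [0.001 0.    0.294]
```

>>> play_rows(
  rows=[
    [0, 0, 0, 0, 0, 0.1, 0],
    [0, 0, 0, 0, 0, 0.1, 0],
    [0, 0, 0, 0, 0, 0.1, 0],
    [0, 0, 0, 0, 0, 0.1, 0],
    [0, 0, 0, 0, 0, 0.1, 0],
  ],
)

```text
time: 21.82
eef_pos: [0.5343, -0.0403, 0.1001]
ee_rot: [0.876, 0.483, -0.001, -0.001]
wrist_force: [-6.6, -1.6, 9.0]
finger_gap: 0.0077
gripper_force: 35.0
```

>>> play_rows(
  rows=[
    [0, 0, 0, 0, 0, 0.1, 0],
    [0, 0, 0, 0, 0, 0.1, 0],
    [0, 0, 0, 0, 0, 0.1, 0],
    [0, 0, 0, 0, 0, 0.1, 0],
    [0, 0, 0, 0, 0, 0.1, 0],
  ],
)

```text
time: 22.23
eef_pos: [0.5339, -0.04, 0.1]
ee_rot: [0.968, 0.252, -0.001, -0.001]
wrist_force: [-7.4, -1.6, 8.5]
finger_gap: 0.0074
gripper_force: 35.0
```

>>> play_rows(
  rows=[
    [0, 0, 0, 0, 0, 0.08, 0],
    [0, 0, 0, 0, 0, 0.05, 0],
    [0, 0, 0, 0, 0, 0.02, 0],
    [0, 0, 0, 0, 0, 0, 0],
    [0, 0, 0, 0, 0, 0, 0],
  ],
)

```text
time: 22.65
eef_pos: [0.5339, -0.0399, 0.0999]
ee_rot: [0.984, 0.181, -0.001, -0.001]
wrist_force: [-7.0, -1.2, 8.4]
finger_gap: 0.0077
gripper_force: 35.0
```

```bash
python3 - <<'E'
from yoke import *
s=state();print(s["qpos"].round(2),s["ft_torque"].round(2),"turn",(R.from_matrix(F).inv()*R.from_quat(s["ee_rot"])).as_rotvec().round(3),s["finger_gap"])
E
```

```text
t 22.65 Y,Z 0.127 0.0169 x -0.0007 F [-7.  -1.2  8.4]
[-0.32  0.46  0.43  1.96 -0.27  0.77 -0.94] [-0.25  1.71 -0.02] turn [ 3.000e-03 -1.000e-03  1.439e+00] 0.007708857269513347
```

>>> play_rows(
  rows=[
    [0, 0, 0, 0, 0, 0.015, 0],
    [0, 0, -0.001, 0, 0, 0, 0],
    [0, 0, -0.001, 0, 0, 0, 0],
    [0, 0, -0.001, 0, 0, 0, 0],
    [0, 0, -0.001, 0, 0, 0, 0],
  ],
)

```text
time: 23.07
eef_pos: [0.5338, -0.0399, 0.1037]
ee_rot: [0.985, 0.173, -0.001, -0.001]
wrist_force: [-5.8, -1.7, 5.4]
finger_gap: 0.0077
gripper_force: 35.0
```

>>> play_rows(
  grip_force=5,
  rows=[
    [0, 0, 0, 0, 0, 0, 0],
    [0, 0, 0, 0, 0, 0, 0.2],
    [0, 0, 0, 0, 0, 0, 0.3],
    [0, 0, 0, 0, 0, 0, 0.3],
    [0, 0, 0, 0, 0, 0, 0.3],
  ],
)

```text
time: 23.48
eef_pos: [0.5354, -0.0401, 0.1037]
ee_rot: [0.985, 0.173, 0.0, -0.0]
wrist_force: [-0.2, -1.1, -0.4]
finger_gap: 0.0264
gripper_force: 0.0
```

>>> play_rows(
  rows=[
    [0, 0, 0, 0, 0, 0, 0.3],
    [0, 0, -0.01, 0, 0, 0, 0.3],
    [0, 0, -0.02, 0, 0, 0, 0.3],
    [0, 0, -0.035, 0, 0, 0, 0.3],
    [0, 0, -0.035, 0, 0, 0, 0.3],
  ],
)

```text
time: 23.9
eef_pos: [0.5339, -0.0407, 0.2046]
ee_rot: [0.985, 0.173, -0.002, 0.0]
wrist_force: [0.6, 0.4, 0.2]
finger_gap: 0.0274
gripper_force: 0.0
```

>>> play_rows(
  rows=[
    [0.025, 0, -0.03, 0, 0, 0, 0.3],
    [0.035, 0, -0.02, 0, 0, 0, 0.3],
    [0.035, 0, 0, 0, 0, 0, 0.3],
    [0.03, 0, 0, 0, 0, 0, 0.3],
    [0.01, 0, 0, 0, 0, 0, 0.3],
  ],
)

```text
time: 24.32
eef_pos: [0.6656, 0.0089, 0.2548]
ee_rot: [0.985, 0.175, 0.002, -0.0]
wrist_force: [-0.6, 0.4, 0.5]
finger_gap: 0.0274
gripper_force: 0.0
```

```bash
python3 - <<'E'
from yoke import *
s=state(); print(s["eef_pos"].round(3)); ims=[]
for c in("wrist","scene","side"):
  im,T=snap(c); ims.append(im["image"])
  P=cloud(im,T,np.ones((384,512),bool))-hinge; X=P@xs;Y=P@ys;Z=P[:,2]
  k=(abs(X)<.022)&(abs(Y-.127)<.025)&(Z>.026)&(Z<.05)
  if k.sum()>8:
    Q=np.stack([X[k],Y[k]],1); v=np.linalg.svd(Q-Q.mean(0))[2][0]; print(c,k.sum(),Q.mean(0).round(4),"wing dir deg from yoke",np.degrees(np.arctan2(v[0],v[1])).round(1),"Ztop",np.percentile(Z[k],[50,90]).round(4))
  k=(abs(X)<.015)&(Y>.145)&(Y<.163)&(abs(Z)<.02); print("  tab Z",np.median(Z[k]).round(4) if k.any() else '')
cv2.imwrite("pics/c6.png",np.hstack([cv2.resize(ims[1][170:320,200:350],(384,384)),cv2.resize(ims[2][90:240,225:375],(384,384))]))
E
```

```text
t 24.3167 Y,Z 0.1442 0.1718 x 0.1387 F [-0.6  0.4  0.5]
[0.666 0.009 0.255]
wrist 57 [-0.0073  0.1259] wing dir deg from yoke -103.9 Ztop [0.0343 0.0352]
  tab Z 0.0034
scene 69 [0.     0.1239] wing dir deg from yoke -97.1 Ztop [0.0321 0.0344]
  tab Z 0.0034
side 51 [-0.0019  0.1302] wing dir deg from yoke 83.4 Ztop [0.0325 0.0344]
  tab Z 0.0043
```

View pics/c6.png

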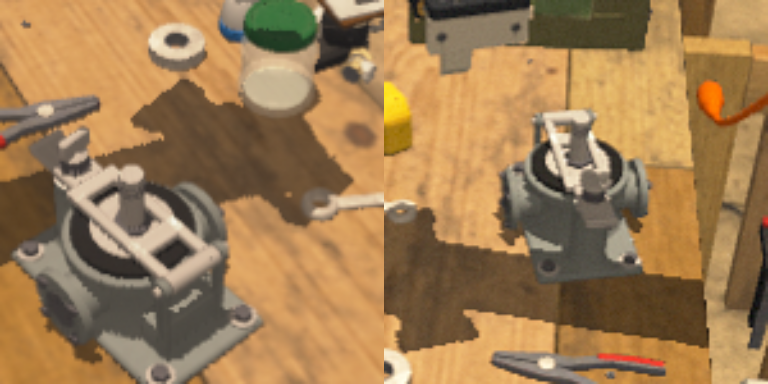

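The wing is turned to about 83° and sits 2.6 to 3 mm lower than before, which matches the notch position of 2.5 mm. The yoke is flat and the jar is untouched.

```bash
python3 -c "
from workcell import workorder
print(workorder.finish_job())"
```

```text
the job is handed in; nothing more can be done
None
```

The job is handed in: the stopper is seated upright and fully home, the yoke lies flat over its stem, the wing stud is turned about 83° into its catch, and the glass jar is where it stood; the arm finished at about 24 s of the 64 s allowed.

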